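Pin the bread cupboard shut

ROBOT

A 7-joint arm with a two-finger parallel gripper is mounted at the origin on a cart in front of the work surface, level with it; the furniture and walls round the work are solid. World frame = base frame: x ahead of the robot, y to its left, z up, the work surface at z = 0. Lengths are in m, angles in rad, forces in N, time in s.
With the tool pointing down it reaches from about 0.4 to 0.9 m from the base axis. Payload 5.6 kg.
Tool frame: the origin (TCP) lies midway between the tips of the shut fingers; the grasp point (between the pads) lies 19 mm behind it; z points along the fingers, y is the line along which they close (so a half turn about z gives the same grasp; the last joint's range is limited). The gripper opens to 92 mm and grips with 3 to 60 N. Pads are 20 mm wide; open, the fingers measure 128 mm over their backs; the gripper's body (75 mm by 189 mm) begins 69 mm behind the grasp point.
Start: joints at [-1.173, 0.468, -0.012, 1.603, 0.006, 1.071, -0.056], TCP at [0.277, 0.588, 0.215] pointing down, gripper open.
Joint ranges: [-2.53, 2.53], [-0.31, 2.02], [-1.57, 1.55], [0.28, 2.44], [-1.29, 4.43], [0.15, 1.84], [-2.92, 2.92]. Speed limits (rad/s): [2.57, 2.57, 3.14, 3.14, 3.14, 3.14, 3.14].

INTERFACE

Orientations are given as a 3x3 rotation matrix whose columns are the frame's x, y, z axes.
In Python, from station import env, effector, solver, viewer, workorder, search_frame, tip_of gives the robot as it stands. Calls block until the motion is done:
- env.reach(position, orientation): joint-space move of the TCP to a pose.
- env.movel(position, frame=None, rate=0.15): straight line of the TCP; frame=None keeps the orientation; rate is the mean speed in m/s.
- env.goto_joints(angles): joint-space move.
- effector.release() and effector.grasp(squeeze=None): open the fingers fully, or close them until they stop; squeeze is the grip in N (None keeps the last).
- env.pause(seconds).
- solver.inverse_kinematics(position, orientation): joint angles nearest the present ones, or None.
- env.sense(): the state.
- viewer.read_camera(name): name is "scene" or "top"; returns (picture, depth): 420x560x3 uint8, red, green, blue; 420x560 float32, m along the optical axis (not along the pixel's ray), 0 where there is no reading.
- viewer.camera_info(name): a dict with "intrinsics" (3x3 intrinsics, pixels), "eye" and "rotation" of the camera in the world. Camera axes: x right, y up, looking along -z (the intrinsics and any distortion apply to the point x, -y, -z); pixel columns grow to the right and rows downward; lengths in m; the calibration is good to about 2 mm. A picture is of the moment at which its call begins. camera_info takes no time and is no camera call.
A pose or a line that the arm cannot do raises env.PlanningError and nothing moves.
- workorder.finish_job(): hands the job in; it is judged then, once.
Trained networks look in the newest picture that a camera, given by its name, has taken for a name from the list of things; names that differ only in an ending like _2 or _b are one class to them, and where a whole thing is asked for, a point or a joint stands for the part that bears it (a point fixed in the world has none). Each returns a list of dicts, best first, with "score" (0 to 1); they miss things now and then, are a little off and sometimes report something else, mostly with a low value. They report only what shows in the picture. A call takes as long as a camera call. They do not tell look-alikes from the thing itself.
- search_frame(camera, name): "at" ([x, y, z] in m, in world coordinates, good to about 4 mm: the middle of the surface that is visible of it).
- tip_of(camera, name): "at" ([x, y, z] in m, in world coordinates, good to about 4 mm: a listed point, or the origin of a listed thing).
The state is a dict: "t": time; "joint_positions": joint angles; "joint_velocities": joint speeds; "tau": joint torques, N m; "ee_pos": TCP position; "tcp_rot": TCP orientation; "wrist_force": force on the tool from outside, world axes, zero at the start; "moment": the same for the moment, N m; "gripper_width": finger opening in m; "grasp_force": force on a finger pad.
Only numpy, scipy, OpenCV 4.12 (cv2) and the standard library are available. Lean on these libraries where they do the work, as an engineer would, in place of code of your own. Each camera call takes 0.05 s, during which the arm holds its last target. There are 200 camera calls.

TASK

Close up the little wooden bread cupboard for the night: push its door fully shut, then swing the steel hasp all the way over so that it lies flat across the door with the staple sticking out through its slot, and then fetch the pin from its wooden block and drop it down through the staple's loop, in front of the hasp, until its wooden grip rests on the staple. Leave the pin hanging there and do not knock over or push aside the jars and price cards standing around.

Things in the scene. Friction and masses are not known exactly. Their poses are not given: they have to be found in the camera images.
- cupboard: pale wooden countertop cupboard, fixed to the table, 140 deep (x) x 180 wide (y) x 180 mm high; origin at the centre of its underside, its z is up, its front (door and post) is the plane x = -70 mm, the roof's edge lies 14 mm behind it; it looks along its -x (towards the robot). The door is on the right part of the front, a fixed 44 mm wide post on the left (+y) carries the hasp.
- cup_door (a joint): angle of the cupboard door (rad): 0 shut flush with the front, grows as its left edge swings out towards -x of the cupboard; stiff hinge (about 0.1 N m), stays where it is left. The door is 117 wide x 140 high x 14 mm thick, from 22 to 162 mm above the table. Shut stop at 0.
- door_hinge (a point): point on the door's upright hinge line at the right edge of its outer face, 140 mm above the table (cupboard frame: -70, -75, 140 mm). From it the shut door runs 117 mm along the cupboard's +y.
- loop (a point): centre of the opening of the door's steel staple, level with the top of its bars (143 mm above the table), 20.5 mm out from the door's outer face, 95 mm from the door hinge; moves with the door. The staple is a level U of 6 mm bar: two legs 30 mm apart (24 mm clear) joined by a cross bar 36 mm out, so a pin passes down through it; 25 mm clear between shut hasp and cross bar.
- hasp (a joint): angle of the hasp (rad): 0 lying flat across the shut door pointing to the cupboard's -y, with the staple through its slot; about 1.57 sticking straight out of the front (-x), more when swung further to the left (+y). Upright hinge line, stiff (about 0.05 N m), stays where it is left. Stop at 0.
- hasp_hinge (a point): point on the hasp's upright hinge line on the left post, at mid height of the hasp, 140 mm above the table, 6 mm in front of the cupboard's front (cupboard frame: -76, 65, 140 mm). The hasp is a steel plate 4 mm thick, 30 mm high (125 to 155 mm above the table), 113 mm long from this line, with a 44 x 12 mm slot centred 45 mm from it.
- hasp_push (a point): point on the hasp's outer face (the face that looks at the robot when it is shut), 92 mm from its hinge line, between slot and rolled end, at mid height; pushing here swings it shut and clears the staple.
- retaining_pin: loose pin, about 90 g: flat wooden grip 12 (x) x 48 (y) x 55 mm (z, up) on a steel shank of 12 mm diameter that reaches 75 mm below it, with a tapered end. Origin at the shoulder: centre of the grip's underside, on the shank's axis; z up along the shank. The grip's 48 mm must lie across both staple legs (along the cupboard's y) for it to rest on them.
- pin_block: fixed wooden block 60 x 60 x 110 mm high in which the pin stands at the start, in a through hole of 18 mm in its top; the grip rests on the block's top. Origin at the centre of its underside.
- jam_jar: glass jam jar, 62 mm across, 99 mm high, loose bystander; origin at the centre of its underside
- salt_shaker: salt shaker, 44 mm across, 90 mm high, loose bystander; origin at the centre of its underside
- price_block_1: black price card in a wooden foot, 22 x 62 x 58 mm, loose bystander between the two front plates; origin at the centre of its underside
- price_block_2: black price card in a wooden foot, 22 x 62 x 58 mm, loose bystander to the right of the pin block; origin at the centre of its underside
There are look-alikes about, which are no part of the job. There is more than one size of the retaining_pin; the one meant has the size given above.

How it is judged:
On the way, in this order (a step that is already met when the one before it is completed fails the run):
1. the door is shut while the hasp is still swung away (value of joint cup_door below 0.05 rad and value of joint hasp above 0.4 rad), for 0.1 s.
2. the hasp lies over the staple, door shut, pin not yet in the loop (value of joint hasp below 0.09 rad and value of joint cup_door below 0.06 rad and distance between retaining_pin and loop above 0.08 m), for 0.2 s.
At the end, for the whole second after the job is handed in: Door shut (within 0.06 rad), hasp flat over it (within 0.09 rad); the pin hangs through the staple's loop, shoulder within 13 mm of the loop centre sideways and resting on the bars (8 mm above to 6 mm below their top), upright within 0.3 rad, released and at rest (value of joint cup_door below 0.06 rad and value of joint hasp below 0.09 rad and horizontal distance between retaining_pin and loop below 0.013 m and z of retaining_pin in the frame of loop between -0.006 and 0.008 m and angle between retaining_pin's own z axis and vertical below 0.3 rad and linear speed of retaining_pin below 0.03 m/s); the robot touches nothing.
It fails at once if a bystander (jam jar, salt shaker, price card) is shifted by more than 40 mm (distance of any of jam_jar, salt_shaker, price_block_1, price_block_2 from where it was at the start of the episode above 0.04 m).
It fails at once if a bystander is knocked over (angle between any of jam_jar, salt_shaker, price_block_1, price_block_2's own z axis and vertical above 0.6 rad).
It also fails if it takes over 64 s, if anything falls off the work surface, if the arm or the gripper's body presses on something with over 40 N, if the wrist force passes 120 N, or if a joint passes its speed limit or range.

## Working session

There is one attempt and no reset: what is moved stays moved. The work goes in short steps, each a Python script; the robot and the scene stay as the last script left them, time stands still between calls to the robot, and variables do not carry over. Pictures are saved under pics/ and viewed, at most 10 in all, crops included, and the job is handed in when it is done.

```bash
mkdir -p pics; ls
python3 - <<'E'
from station import env, viewer, search_frame, tip_of
import cv2, numpy as np
for c in ["scene","top"]:
    im,d=viewer.read_camera(c); cv2.imwrite(f"pics/{c}0.png",im[:,:,::-1]); np.save(f"d_{c}.npy",d)
    i=viewer.camera_info(c); print(c,i["eye"].round(3) if hasattr(i["eye"],'round') else i["eye"]); print(np.round(i["rotation"],3).tolist(),np.round(i["intrinsics"],1).tolist(), [k for k in i])
    for n in ["cupboard","cup_door","door_hinge","loop","hasp","hasp_hinge","hasp_push","retaining_pin","pin_block","jam_jar","salt_shaker","price_block_1"]:
        for f in (search_frame,tip_of):
            try: print(f.__name__[:3],n,[(np.round(r["at"],3).tolist(),round(r["score"],2)) for r in f(c,n)][:5])
            except Exception as e: print(f.__name__[:3],n,"ERR",str(e)[:60])
s=env.sense(); print(s["t"],s["gripper_width"],s["tcp_rot"])
E
```

```text
pics
scene [-0.035  0.549  0.621]
[[-0.625, 0.43, -0.652], [-0.781, -0.363, 0.509], [-0.018, 0.827, 0.563]] [[470.2, 0.0, 275.2], [0.0, 470.2, 212.2], [0.0, 0.0, 1.0]] ['intrinsics', 'eye', 'rotation']
cal cupboard [([0.608, 0.238, 0.132], 0.78)]
cal cupboard [([0.656, 0.216, -0.001], 0.56)]
cal cup_door [([0.544, 0.214, 0.111], 0.72), ([0.698, -0.049, 0.07], 0.34)]
cal cup_door ERR it knows: cupboard, door_hinge, hasp_hinge, hasp_push, jam_j
cal door_hinge [([0.608, 0.238, 0.138], 0.96)]
cal door_hinge [([0.581, 0.146, 0.139], 0.92)]
cal loop [([0.546, 0.21, 0.108], 0.82), ([0.606, 0.235, 0.139], 0.23)]
cal loop [([0.522, 0.22, 0.14], 0.74)]
cal hasp [([0.502, 0.315, 0.156], 0.56)]
cal hasp ERR it knows: cupboard, door_hinge, hasp_hinge, hasp_push, jam_j
cal hasp_hinge [([0.606, 0.232, 0.142], 0.56)]
cal hasp_hinge [([0.586, 0.282, 0.142], 0.88)]
cal hasp_push [([0.506, 0.318, 0.153], 0.7), ([0.556, -0.133, 0.025], 0.58), ([0.536, -0.007, 0.144], 0.41)]
cal hasp_push [([0.499, 0.322, 0.139], 0.47)]
cal retaining_pin [([0.535, -0.003, 0.141], 0.66), ([0.632, 0.024, 0.065], 0.54), ([0
[... 1676 characters left out ...]
)]
cal retaining_pin [([0.544, -0.007, 0.112], 0.62), ([0.634, 0.016, 0.056], 0.53)]
cal pin_block [([0.529, 0.304, 0.152], 0.16)]
cal pin_block [([0.543, -0.01, -0.002], 0.86)]
cal jam_jar [([0.71, -0.062, 0.102], 0.63)]
cal jam_jar [([0.722, -0.065, 0.003], 0.91)]
cal salt_shaker [([0.707, 0.004, 0.066], 0.85)]
cal salt_shaker [([0.715, 0.003, 0.001], 0.79)]
cal price_block_1 [([0.554, -0.134, 0.02], 0.76), ([0.433, 0.187, 0.021], 0.61)]
cal price_block_1 [([0.434, 0.188, 0.004], 0.72), ([0.556, -0.136, 0.0], 0.6)]
2.3 0.09209634883781156 [[-9.04392002e-01  4.26702594e-01  4.58329085e-05]
 [ 4.26702596e-01  9.04392002e-01  2.62982115e-05]
 [-3.02294008e-05  4.33409131e-05 -9.99999999e-01]]
```

View pics/scene0.png

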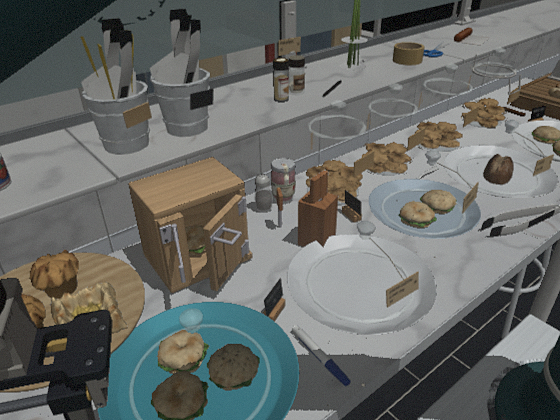

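View pics/top0.png

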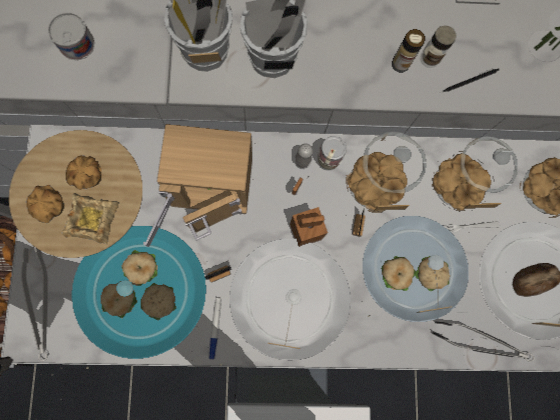

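The scene shot shows the cupboard with its door open at about (215,235) and the staple at (227,236). The hasp sticks out at (172,245). Retaining pin candidates: a large one in the block at scene (318,185) / top (310,222), and a small one standing free at scene (280,205) / top (297,184). The one in the block fits, because its shoulder is at z≈0.11 on a 110 mm block. I'll confirm with a crop and use depth to refine the cupboard and grip yaw.

```bash
cat > h.py <<'E'
import numpy as np, cv2
from station import viewer
def cloud(c,d):
    i=viewer.camera_info(c);K=np.array(i["intrinsics"]);R=np.array(i["rotation"]);e=np.array(i["eye"])
    v,u=np.mgrid[:d.shape[0],:d.shape[1]]
    p=np.stack([(u-K[0,2])/K[0,0]*d,-(v-K[1,2])/K[1,1]*d,-d],-1)
    return p@R.T+e
def rect(P,lo,hi):
    m=np.all((P>lo)&(P<hi),-1); q=P[m]
    r=cv2.minAreaRect((q[:,:2]*1000).astype(np.float32)); return len(q),q.mean(0).round(4),[np.round(x,1) for x in r],q
E
python3 - <<'E'
from h import *
T=cloud("top",np.load("d_top.npy")); S=cloud("scene",np.load("d_scene.npy"))
print("roof",rect(T,[.5,.08,.17],[.8,.36,.2])[:3])
for nm,P in(("top",T),("scene",S)):
    print(nm,"grip",rect(P,[.48,-.08,.155],[.6,.06,.18])[:3])
    print(nm,"gripall",rect(P,[.48,-.08,.118],[.6,.06,.18])[:3])
    print(nm,"block",rect(P,[.47,-.08,.10],[.61,.06,.116])[:3])
    print(nm,"small",rect(P,[.60,-.02,.03],[.66,.05,.13])[:3], rect(P,[.60,-.02,.03],[.66,.05,.13])[3][:,2].max())
    print(nm,"hasp",rect(P,[.45,.28,.145],[.58,.36,.17])[:3])
a=cv2.imread("pics/scene0.png")[145:265,230:390];b=cv2.imread("pics/top0.png")[165:255,260:380]
cv2.imwrite("pics/crop1.png",np.vstack([cv2.resize(a,(560,420),interpolation=2)[:300],cv2.resize(b,(560,420),interpolation=2)[120:420]]))
E
```

```text
roof (5617, array([0.6707, 0.215 , 0.1789]), [array([697. , 220.6]), array([278.7, 205.8]), np.float64(89.9)])
top grip (144, array([ 0.5412, -0.0102,  0.1636]), [array([541.7,  -9.9]), array([12.7, 47.5]), np.float64(9.4)])
top gripall (215, array([ 0.5395, -0.0093,  0.1545]), [array([541.6, -10. ]), array([13. , 47.5]), np.float64(9.4)])
top block (571, array([ 0.5392, -0.0091,  0.1093]), [array([542.1, -10.6]), array([60.5, 61.1]), np.float64(19.8)])
top small (83, array([0.6311, 0.0169, 0.0861]), [array([633.7,  16.2]), array([ 8.5, 33.8]), np.float64(61.0)]) 0.0963224344082898
top hasp (167, array([0.5286, 0.3087, 0.1531]), [array([530.7, 307.9]), array([  7.7, 106.9]), np.float64(65.7)])
scene grip (133, array([ 0.5381, -0.0086,  0.1608]), [array([540. , -10.8]), array([12.8, 47.6]), np.float64(10.4)])
scene gripall (413, array([ 0.5364, -0.0067,  0.1444]), [array([539.9, -10.8]), array([13.2, 49.9]), np.float64(11.0)])
scene block (477, array([ 0.5319, -0.0046,  0.1074]), [array([540.8, -11.3]), array([61.1, 64.8]), np.float64(19.2)])
scene small (143, array([0.6275, 0.0196, 0.0705]), [array([632.5,  16.2]), array([ 8.1, 36.5]), np.float64(62.4)]) 0.09280235499806
scene hasp (130, array([0.5195, 0.3119, 0.153 ]), [array([530.1, 307. ]), array([  6.6, 109.7]), np.float64(65.9)])
```

View pics/crop1.png

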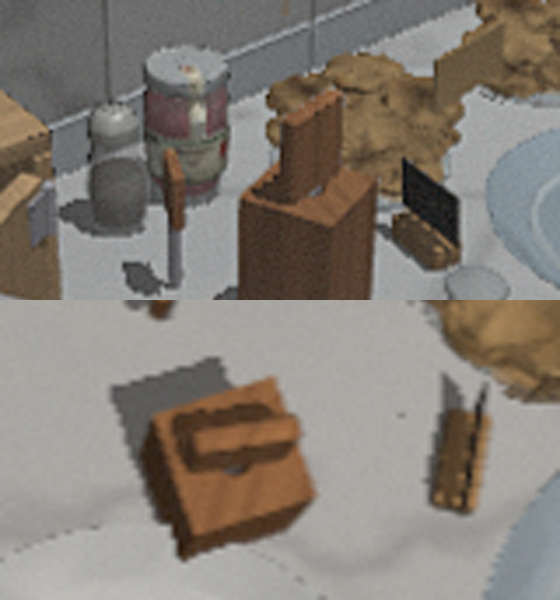

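The crop confirms it: the pin in the block (about 12.7 x 47.5 mm grip, top at 0.165) is the one meant; the free-standing one (34 x 8 mm grip) is a smaller copy. Now I'll refine the cupboard pose and shut the door.

```bash
cat >> h.py <<'E'
def down(a):  # tool down, closing axis y at world yaw a
    y=np.array([np.cos(a),np.sin(a),0]);z=np.array([0,0,-1.]);return np.stack([np.cross(y,z),y,z],1)
E
python3 - <<'E'
from h import *
from scipy.optimize import least_squares
T=cloud("top",np.load("d_top.npy"));S=cloud("scene",np.load("d_scene.npy"))
for P in (T,S):
    n,m,r,q=rect(P,[.55,.08,.172],[.724,.34,.19]); print(n,m,r)
    for k in np.arange(.14,.30,.02):  # front edge of roof
        s=q[abs(q[:,1]-k)<.006]; print(round(k,2),s[:,0].min().round(4),s[:,0].max().round(4),end=' | ')
    print([ (x,round(q[abs(q[:,0]-x)<.006][:,1].min(),4),round(q[abs(q[:,0]-x)<.006][:,1].max(),4)) for x in (.63,.66,.69)])
# point-based fit
L=np.array([[-70,-75],[-70,-75],[-76,65],[-76,65],[0,0],[0,0]])/1e3
W=np.array([[.581,.146],[.583,.151],[.586,.282],[.586,.287],[.656,.216],[.656,.212]])
f=lambda p:((L@np.array([[np.cos(p[2]),np.sin(p[2])],[-np.sin(p[2]),np.cos(p[2])]])+p[:2])-W).ravel()
r=least_squares(f,[.656,.214,0]);print(r.x,np.round(r.fun*1e3,1))
E
```

```text
5096 [0.6604 0.2135 0.1795] [array([663.3, 214.8]), array([180.3, 127.3]), np.float64(85.6)]
0.14 0.594 0.7196 | 0.16 0.5961 0.7213 | 0.18 0.5969 0.7231 | 0.2 0.5983 0.724 | 0.22 0.6003 0.7233 | 0.24 0.6022 0.7239 | 0.26 0.6031 0.7237 | 0.28 0.6054 0.723 | [(0.63, np.float64(0.1271), np.float64(0.3082)), (0.66, np.float64(0.1257), np.float64(0.3055)), (0.69, np.float64(0.1226), np.float64(0.3021))]
3551 [0.6538 0.2198 0.1782] [array([660.8, 214.2]), array([180.1, 128. ]), np.float64(86.0)]
0.14 0.5933 0.7189 | 0.16 0.5933 0.7216 | 0.18 0.5963 0.7222 | 0.2 0.5967 0.7228 | 0.22 0.5986 0.7224 | 0.24 0.5991 0.7239 | 0.26 0.6005 0.7238 | 0.28 0.6037 0.723 | [(0.63, np.float64(0.1284), np.float64(0.3067)), (0.66, np.float64(0.1242), np.float64(0.3045)), (0.69, np.float64(0.1228), np.float64(0.3025))]
[ 0.65677708  0.21507352 -0.08054615] [-0.  -0.1 -2.  -5.1  0.3  4.   0.3 -1.   0.8 -0.9  0.8  3.1]
```

```bash
cat >> h.py <<'E'
YAW=-0.075; O=np.array([.6555,.215])
def cup(x,y,z):  # cupboard frame, mm
    c,s=np.cos(YAW),np.sin(YAW); return np.array([O[0]+(c*x-s*y)/1e3,O[1]+(s*x+c*y)/1e3,z/1e3])
E
python3 - <<'E'
from h import *
from station import *
A=YAW+np.pi/2
q=[solver.inverse_kinematics(cup(-170,15,250),down(a)) for a in (A,A-np.pi)]
print([None if x is None else np.round(x,2) for x in q])
a=A if q[0] is not None and abs(q[0][6])<2 else A-np.pi
effector.grasp(10)
env.reach(cup(-170,15,250),down(a))
env.movel(cup(-170,15,150)); f0=env.sense()["wrist_force"]
env.movel(cup(-95,15,150))
for x in range(-90,-70,2):
    env.movel(cup(x,15,150),rate=.05); s=env.sense(); f=s["wrist_force"]-f0; print(x,f.round(1),s["ee_pos"].round(4))
    if np.linalg.norm(f)>12: break
env.pause(.2)
env.movel(cup(-150,15,150)); env.movel(cup(-150,15,250))
im,d=viewer.read_camera("scene"); cv2.imwrite("pics/scene1.png",im[:,:,::-1])
print(env.sense()["t"],env.sense()["gripper_width"],a)
for n in ("loop","hasp_push"): print(n,[(np.round(r["at"],3),r["score"]) for r in tip_of("scene",n)][:2])
print("expect loop",cup(-90.5,20,143))
E
```

```text
[array([-0.58,  0.25,  0.07,  1.83, -0.02,  1.06,  0.99]), array([-1.05,  0.28,  0.64,  1.86, -0.19,  1.07, -1.99])]
-90 [-0.4 -0.4  0.6] [0.5667 0.2368 0.1502]
-88 [-0.9 -0.1  0.9] [0.5688 0.2367 0.1501]
-86 [-0.3  0.6  1.1] [0.571  0.2364 0.15  ]
-84 [-1.1 -0.2  0.6] [0.5731 0.2361 0.1499]
-82 [-0.4  0.6  0. ] [0.5751 0.236  0.15  ]
-80 [-0.2 -0.1  0.7] [0.5771 0.2358 0.15  ]
-78 [-5.  -0.2  3.4] [0.578  0.2358 0.1499]
-76 [-10.4  -0.6   7.8] [0.5781 0.2358 0.1499]
10.3167 0.0003967688967205199 1.4957963267948966
loop [(array([0.569, 0.239, 0.143]), 0.76)]
hasp_push [(array([0.501, 0.321, 0.138]), 0.77)]
expect loop [0.56675301 0.24172491 0.143     ]
```

Run:
```python
from h import *
from station import *
c=lambda phi,off,z:(lambda h,n:(cup(-76+92*h[0]+off*n[0],65+92*h[1]+off*n[1],z)))(
   np.array([-np.sin(phi),-np.cos(phi)]),np.array([-np.cos(phi),np.sin(phi)]))
a=lambda phi:YAW+np.pi-phi-0.1
phis=list(np.arange(2.0,.19,-.2))+[.1,.05]
for p in [2.0,1.0,0]:
    x=solver.inverse_kinematics(c(p,20,132),down(a(p))); print(p,c(p,20,132).round(3),None if x is None else np.round(x,2))
env.reach(c(2.2,60,255),down(a(2.0)))
env.movel(c(2.2,45,132)); f0=env.sense()["wrist_force"]
for p in phis:
    env.movel(c(p,20,132),down(a(p)),rate=.12); f=env.sense()["wrist_force"]-f0
    print(round(p,2),f.round(1)); 
    if np.linalg.norm(f)>25: break
else:
    for off in range(22,10,-1):
        env.movel(c(0,off,132),down(a(0)),rate=.05); s=env.sense(); f=s["wrist_force"]-f0; print(off,f.round(1))
        if np.linalg.norm(f)>14: break
env.pause(.2)
env.movel(c(0,50,132)); env.movel(c(0,60,260))
im,d=viewer.read_camera("scene"); cv2.imwrite("pics/scene2.png",im[:,:,::-1])
print(env.sense()["t"],env.sense()["joint_positions"].round(2) if hasattr(env.sense()["joint_positions"],'round') else '')
for n in ("loop","hasp_push"):print(n,[(np.round(r["at"],3),r["score"]) for r in tip_of("scene",n)][:2])
print("expect",cup(-90.5,20,143),cup(-79,-27,140))
```

```text
2.0 [0.514 0.347 0.132] [-0.73  0.51  0.11  1.75 -0.07  0.88  0.37]
1.0 [0.494 0.259 0.132] [-0.54  0.42 -0.01  1.9   0.    0.83  1.42]
0 [0.558 0.195 0.132] [-0.28  0.47 -0.14  1.81  0.08  0.86  2.5 ]
2.0 [-0.2 -0.9  0. ]
1.8 [-0.3  0.4 -0.2]
1.6 [ 0.2 -0.7  1.4]
1.4 [ 0.1 -0.8  0.8]
1.2 [ 0.9 -0.8  0.3]
1.0 [-0.3  0.1  0.8]
0.8 [-1.1  0.7 -0.1]
0.6 [-0.7  0.1  0.3]
0.4 [-0.6  0.3  0.3]
0.2 [0.1 0.2 0.1]
0.1 [-0.3 -0.6  0.7]
0.05 [-0.  -1.1  0.2]
22 [-0.1  0.   0.4]
21 [-0.4 -0.2  0.9]
20 [-0.2 -0.3  1. ]
19 [-0.7 -0.4  0.7]
18 [-1.  -0.1  0.7]
17 [ 0.1 -0.7  0.9]
16 [-2.5 -0.5  0.3]
15 [-4.6 -0.6  3.1]
14 [-7.8 -1.   5. ]
13 [-10.   -1.9   5.5]
12 [-12.5  -2.3   7.3]
20.65 [-0.14  0.29 -0.35  1.77  0.11  1.1   2.44]
loop [(array([0.569, 0.238, 0.141]), 0.96)]
hasp_push [(array([0.577, 0.193, 0.136]), 0.62)]
expect [0.56675301 0.24172491 0.143     ] [0.57469898 0.19399535 0.14      ]
```

View pics/scene2.png

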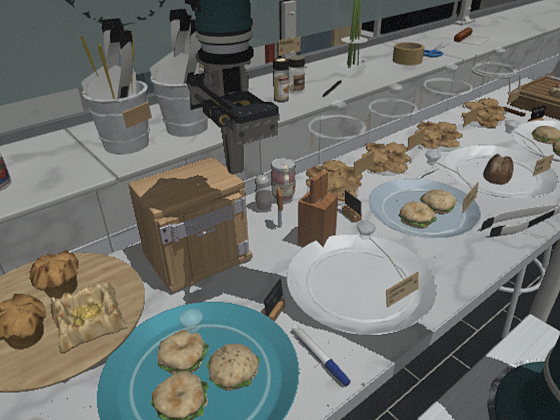

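The door is shut and the hasp lies flat, at scene (165–245, 225). Next I measure the staple by depth and pick up the pin.

Run:
```python
from h import *
from station import *
a=1.745; p=np.array([.5407,-.0105,0])
effector.release()
env.reach(p+[0,0,.26],down(a))
C=lambda P:np.concatenate([((P[...,:2]-O)@np.array([[np.cos(YAW),-np.sin(YAW)],[np.sin(YAW),np.cos(YAW)]]))*1e3,P[...,2:]*1e3],-1)
for c in("scene","top"):
    im,d=viewer.read_camera(c); q=C(cloud(c,d))
    m=np.all((q>[-125,-20,134])&(q<[-84,60,150]),-1); s=q[m]
    print(c,len(s),s.min(0).round(1),s.max(0).round(1),"bar",[np.percentile(s[s[:,0]<-99][:,i],[5,50,95]).round(1) for i in range(3)] if len(s) else '')
    h=q[np.all((q>[-90,-55,120])&(q<[-70,70,158]),-1)]
    print("hasp x by y",[(y,np.median(h[abs(h[:,1]-y)<5][:,0]).round(1)) for y in(-40,-27,-12,45)])
    print([(np.round(r["at"],3),round(r["score"],2)) for r in tip_of(c,"loop")][:2])
env.movel(p+[0,0,.135]); effector.grasp(25)
s=env.sense();print(s["gripper_width"],s["grasp_force"],s["wrist_force"])
env.movel(p+[0,0,.275],rate=.15)
s=env.sense();print(s["t"],s["gripper_width"],s["grasp_force"],s["wrist_force"])
```

```text
scene 119 [-109.7    2.1  136. ] [-84.2  37.2 143.2] bar [array([-109.1, -106.7, -100.5]), array([ 3.7, 20.9, 36.5]), array([137.4, 140.3, 142.4])]
hasp x by y [(-40, np.float64(-77.2)), (-27, np.float64(-77.2)), (-12, np.float64(-77.1)), (45, np.float64(-77.0))]
[(array([0.565, 0.241, 0.142]), 0.89), (array([ 0.718, -0.062, -0.002]), 0.74)]
top 99 [-107.8    2.7  136.4] [-84.   38.6 147.5] bar [array([-107.2, -104.3,  -99.8]), array([ 3.3, 19.4, 35.9]), array([138. , 141.8, 144.8])]
hasp x by y [(-40, np.float64(-76.4)), (-27, np.float64(-76.2)), (-12, np.float64(-76.5)), (45, np.float64(-76.3))]
[(array([0.571, 0.239, 0.141]), 0.82)]
0.047593697722176934 25.00017911195755 [0.14092617 0.60726766 0.88534742]
25.975 0.0478470045796151 24.999896585941315 [ 0.05272076  0.55590997 -1.3846394 ]
```

The hasp is flat and the staple sits where expected. The pin is held. I'll carry it over the loop and measure the shank before lowering.

Run:
```python
from h import *
from station import *
A=YAW+np.pi/2
env.movel(cup(-135,-60,285),down(A),rate=.2)
env.movel(cup(-90.5,20,280),rate=.12); env.pause(.2)
C=lambda P:np.concatenate([((P[...,:2]-O)@np.array([[np.cos(YAW),-np.sin(YAW)],[np.sin(YAW),np.cos(YAW)]]))*1e3,P[...,2:]*1e3],-1)
im,d=viewer.read_camera("scene"); cv2.imwrite("pics/scene3.png",cv2.resize(im[60:300,120:400],None,fx=2,fy=2)[:,:,::-1])
i=viewer.camera_info("scene"); q=C(cloud("scene",d)); eye=C(np.array(i["eye"])[None])[0]
for lo in (186,200,215,230,245):
    s=q[np.all((q>[-125,-20,lo])&(q<[-60,60,lo+12]),-1)]
    if len(s): v=eye[:2]-s.mean(0)[:2]; v/=np.linalg.norm(v); print(lo,len(s),s.mean(0).round(1),"axis~",(s.mean(0)[:2]-v*4.7).round(1))
s=env.sense();print(s["t"],s["ee_pos"],cup(-90.5,20,280))
print([(C(np.array(r["at"])[None])[0].round(1),round(r["score"],2)) for r in tip_of("scene","retaining_pin")][:3])
```

```text
186 42 [-93.5  20.3 191.9] axis~ [-89.2  18.5]
200 43 [-94.1  20.3 206.3] axis~ [-89.8  18.4]
215 47 [-93.9  20.2 221.5] axis~ [-89.5  18.3]
230 47 [-94.   19.9 236.3] axis~ [-89.7  18.1]
245 70 [-94.4  19.2 252.4] axis~ [-90.1  17.4]
28.1833 [0.56672892 0.24121709 0.28034031] [0.56675301 0.24172491 0.28      ]
[(array([-90.7,  16.2, 255.1]), 0.79), (array([  -3.8, -200.7,   55.2]), 0.61), (array([ -67.7, -358.6,    2.8]), 0.33)]
```

View pics/scene3.png

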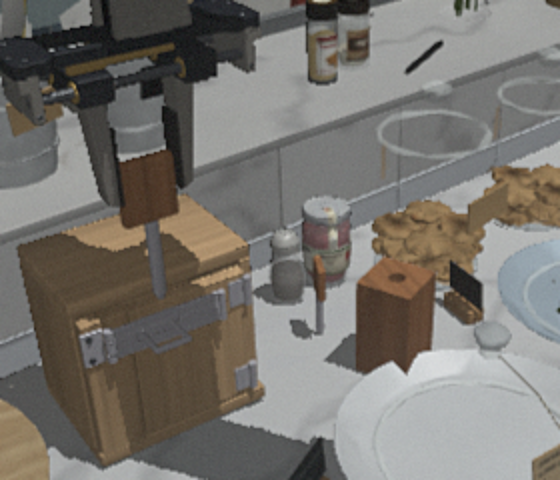

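The crop shows the pin hanging upright above the staple. The tip is at about (160,293) and the staple at (168,335). The shank reads about 1–1.5 mm off the loop centre, so I correct for that and lower it.

Run:
```python
from h import *
from station import *
x,y=-91.3,21.3
env.movel(cup(x,y,245),rate=.08); f0=env.sense()["wrist_force"]; ok=True
for z in list(range(235,174,-10))+list(range(174,160,-1)):
    env.movel(cup(x,y,z),rate=.06); f=env.sense()["wrist_force"]-f0
    if z<200 or np.linalg.norm(f)>3: print(z,f.round(1))
    if np.linalg.norm(f)>6: break
print("stopped",z,env.sense()["ee_pos"])
im,d=viewer.read_camera("scene"); cv2.imwrite("pics/scene4.png",cv2.resize(im[100:300,120:320],None,fx=3,fy=3)[:,:,::-1])
```

```text
195 [-1.8 -0.9 -0.8]
185 [-1.  -1.  -0.8]
175 [-1.2  0.5  0.2]
174 [-0.5 -0.4 -0.4]
173 [-0.7  0.4 -0.8]
172 [-0.3  0.3 -0.2]
171 [-0.6 -0.  -0.2]
170 [-0.9  0.2  0.7]
169 [-1.6  0.4 -0.7]
168 [-1.   0.2  0. ]
167 [-1.8 -1.2  5.9]
stopped 167 [0.56623854 0.24318882 0.16789477]
```

View pics/scene4.png

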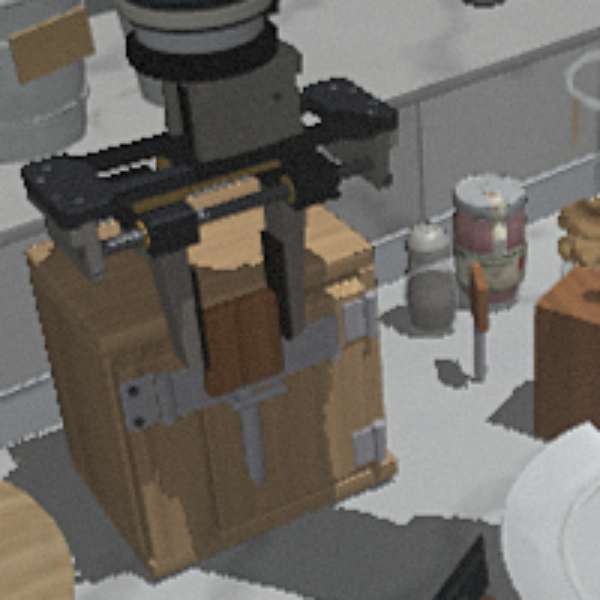

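The grip (crop 243,345) rests on the staple, and the shank runs down through the loop to (258,480). I'll release and retreat straight up.

Run:
```python
from h import *
from station import *
effector.release(); env.pause(.3)
p=env.sense()["ee_pos"]; env.movel(np.array(p)+[0,0,.14],rate=.1); env.pause(.3)
env.movel(cup(-160,20,330),rate=.2)
im,d=viewer.read_camera("scene"); cv2.imwrite("pics/scene5.png",cv2.resize(im[130:310,100:370],None,fx=2.5,fy=2.5)[:,:,::-1])
for n in("retaining_pin","loop","hasp_push"): print(n,[(np.round(r["at"],3),round(r["score"],2)) for r in tip_of("scene",n)][:2])
print(env.sense()["t"])
```

```text
retaining_pin [(array([0.568, 0.242, 0.143]), 0.88), (array([0.637, 0.014, 0.055]), 0.44)]
loop [(array([0.569, 0.241, 0.142]), 0.84), (array([0.576, 0.195, 0.14 ]), 0.65)]
hasp_push [(array([0.573, 0.191, 0.138]), 0.89)]
36.7333
```

View pics/scene5.png

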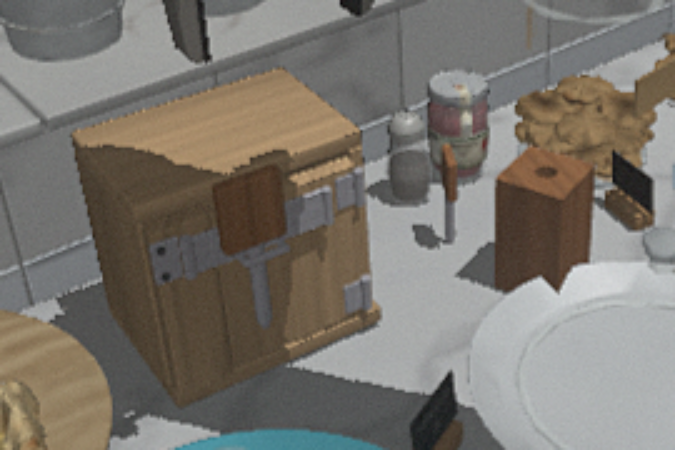

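The pin hangs upright through the staple, with its grip at (250,210) and shank end at (264,325). The door is shut, the hasp is flat, the bystanders are in place and the gripper is clear.

```bash
python3 -c "
from station import workorder
print(workorder.finish_job())"
```

```text
the job is handed in; nothing more can be done
None
```

I handed the job in at about 37 s: the last picture shows the door shut, the hasp flat over it, the pin hanging in the staple and the bystanders in place; the hand-in gave no verdict.

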